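Index the lugged bobbin on the welding fixture and close the clamp arm

TASK

The bobbin on the welding fixture is turned the wrong way for its next weld. Swing the clamp arm well aside (some 60 degrees from its closed stop), turn the bobbin on its spigot until the lug at its foot points squarely at the pointer of the index ring, then swing the clamp arm back over the bobbin, right up to its stop, leaving the bobbin fully down on the fixture with its lug still at the pointer. Leave the other things on the bench where they are.

Things in the scene. Friction and masses are not known exactly. Their poses are not given: they have to be found in the camera images.
- fixture: Fixed dark steel plate, 12 mm thick, x -90..90, y -95..165 mm. Origin: on the spigot's vertical axis at bench level; z up. On the axis a round seat (52 mm across, top at z = 20 mm) with a spigot 22.6 mm across, 14 mm tall, inside the bobbin's bore. A pillar 28 mm across (foot collar 44 mm) at x = 0, y = +130 mm carries the clamp arm.
- clamp_arm (a joint): Clamp arm: steel bar 24 mm wide, 98 to 112 mm above the bench, turning level about the pillar; stiff, stays where left. Rad: 0 = closed at its stop, bar along the fixture's -y, clamp screw over the spigot axis; grows counter-clockwise seen from above (screw swings to the fixture's +x) up to 1.6. Starts 0 to 0.35.
- clamp_knob (a point): In the round dark upright knob of the clamp screw, on the arm's free end 130 mm from the hinge: 22 mm across, 112 to 152 mm above the bench; this point lies on its axis at 134 mm. Grip or push here to swing the arm. The screw's foot (22 mm across) under the arm ends 84 mm above the bench, 8 mm over the bobbin's top.
- clamp_hinge (a point): Point on the clamp arm's vertical hinge axis, 105 mm above the bench. The hinge boss there is 34 mm across, its top 118 mm above the bench.
- index_ring: Fixed flat grey ring, 156 mm outside, 124 mm inside diameter, 5 mm thick, on the base plate around the spigot, with one bright pointer 12 mm wide, 18 mm high on it, its point inwards. Origin: on the spigot axis at the plate's top; +x runs from the axis through the pointer, z up.
- pointer_tip (a point): Tip of the pointer, 52.5 mm from the spigot axis, 26 mm above the bench; the pointer's top is 30 mm above the bench.
- bobbin: Steel bobbin, 56 mm tall, 0.5 to 0.9 kg, 25 mm bore over the spigot: foot flange 56 mm across, 16 high; neck 42 across; top flange 56 across, 18 high. One lug 12 mm wide, 12 high sticks out of the foot flange to 46 mm from the axis. Origin: centre of underside (20 mm above the bench); +x from the axis through the lug, z up. Lug starts 35 degrees or more from the pointer, either way.
- lug_tip (a point): Middle of the lug's outer end face, 46 mm from the bobbin's axis, 6.5 mm above its underside.
- bobbin_top (a point): Centre of the bobbin's top face, 76 mm above the bench when seated.
- puck: Bystander: black rubber puck, 72 mm across, 32 mm high. Origin: centre of its underside.
- spare: Bystander: small plain bobbin without a lug, 44 mm across, 50 mm tall, standing on the bench. Origin: centre of its underside.
- disc: Bystander: grey grinding disc lying flat, 112 mm across, 14 mm high. Origin: centre of its underside.
- hammer: Bystander: hammer lying on the bench. Origin: under its middle; the handle runs along its -x.
Mind the look-alikes: they are no part of the job. Leave any black or green look-alike of the bobbin alone.

How it is judged:
On the way, in this order (a step that is already met when the one before it is completed fails the run):
1. the clamp arm is swung well aside (more than 0.85 rad open) (value of joint clamp_arm above 0.85 rad), for 0.2 s.
2. with the arm still aside (more than 0.85 rad), the bobbin's lug points at the pointer (its tip within 4.5 mm of the pointer's line), bobbin seated (x of lug_tip in the frame of index_ring above 0.04 m and y of lug_tip in the frame of index_ring between -0.0045 and 0.0045 m and horizontal distance between bobbin and fixture below 0.004 m and z of bobbin in the frame of fixture below 0.0225 m and angle between bobbin's own z axis and vertical below 0.06 rad and value of joint clamp_arm above 0.85 rad), for 0.3 s.
At the end, for the whole second after the job is handed in: Lug tip within 4.5 mm (5.6 degrees) of the line from the spigot axis through the pointer; bobbin upright, fully down on its seat (within 2.5 mm), on the spigot axis (within 4 mm), at rest; clamp arm back over it at its stop (less than 0.05 rad open), at rest (x of lug_tip in the frame of index_ring above 0.04 m and y of lug_tip in the frame of index_ring between -0.0045 and 0.0045 m and horizontal distance between bobbin and fixture below 0.004 m and z of bobbin in the frame of fixture below 0.0225 m and angle between bobbin's own z axis and vertical below 0.06 rad and value of joint clamp_arm below 0.05 rad and velocity of joint clamp_arm between -0.03 and 0.03 rad/s and linear speed of bobbin below 0.02 m/s and angular speed of bobbin below 0.1 rad/s); the robot touches nothing.
It fails at once if the black rubber puck is moved more than 20 mm (distance of puck from where it was at the start of the episode above 0.02 m).
It fails at once if the small plain bobbin is moved more than 20 mm (distance of spare from where it was at the start of the episode above 0.02 m).
It fails at once if the grinding disc is moved more than 20 mm (distance of disc from where it was at the start of the episode above 0.02 m).
It fails at once if the hammer is moved more than 20 mm (distance of hammer from where it was at the start of the episode above 0.02 m).
It also fails if it takes over 72 s, if anything falls off the work surface, if the arm or the gripper's body presses on something with over 40 N, if the wrist force passes 120 N, or if a joint passes its speed limit or range.

ROBOT

A 7-joint arm with a two-finger parallel gripper is mounted at the origin on the work surface. World frame = base frame: x ahead of the robot, y to its left, z up, the work surface at z = 0. Lengths are in m, angles in rad, forces in N, time in s.
With the tool pointing down it reaches from about 0.4 to 0.85 m from the base axis. Payload 6.9 kg.
Tool frame: the origin (TCP) lies at the very end of the fingers, on their centre line; the grasp point (between the pads) lies 19 mm behind it; z points along the fingers, y is the line along which they close (so a half turn about z gives the same grasp; the last joint's range is limited). The gripper opens to 85 mm and grips with 20 to 120 N. Pads are 22 mm wide; open, the fingers measure 114 mm over their backs; the gripper's body (76 mm by 85 mm) begins 54 mm behind the grasp point. The pads swing forward as they close: fully open they stand 13 mm farther back than shut.
Start: joints at [-1.119, 0.507, -0.238, 1.5, 0.126, 1.149, -0.155], TCP at [0.212, 0.588, 0.231] pointing down, gripper open.
Joint ranges: [-3.08, 3.08], [-0.24, 2.05], [-1.43, 1.35], [0, 2.5], [-1.52, 4.66], [0.17, 1.96], [-2.89, 2.89]. Speed limits (rad/s): [2.39, 2.39, 3.14, 3.14, 3.14, 3.14, 3.14].

INTERFACE

Orientations are given as a unit quaternion [w, x, y, z].
In Python, from rig import arm gives the robot as it stands. The module is installed in compiled form; this text tells all that it offers.
- The arm moves only by the tool step_arm, never from a script. Its argument "deltas" is a list of rows, each a list of 2 entries, a list of its own where there are three numbers: the shift along the tool's x, y, z in mm, then the turn, a rotation vector about the tool's x, y, z in degrees. A call has 1 to 5 rows; each row is the pose to reach, as a shift and turn from the pose commanded when the call began, along the tool's axes at that moment; what a row does not reach only later rows make up. A row lasts 1/12 s, in which the tool goes at most 41.7 mm and 7.16 degrees, less where a joint would pass 70% of its speed; a pose out of reach is approached as far as the arm can. A call with a gripper value outside its range is refused whole. "hand" is the opening, from -1 (shut) to 1 (fully open), set as the call begins (left out, the last holds). The fingers move at their own pace and stop on an object; "squeeze" is the grip in N (left out, the last holds). Time passes only in rows, so rows that repeat a pose let the fingers close. It gives the time, the measured TCP pose, the force, the opening and the grip force at its end, in the units of the state.
- arm.observe(): the state, without advancing time (a new reading comes with each control period).
- arm.grab_frame(name): name is "side" or "top"; returns the picture (420x560x3 uint8, blue, green, red); there is no depth.
- arm.get_calibration(name): a dict with "camera_matrix" (3x3 intrinsics, pixels), "D" ([k1, k2, p1, p2, k3] as OpenCV has them; the pictures are not rectified), "R" (3x3) and "t" (3): a world point X has camera coordinates R X + t. Camera axes: x right, y down, z forward; pixel columns grow to the right and rows downward; lengths in m; the calibration is good to about 2 mm. A picture is of the moment at which its call begins. get_calibration takes no time and is no camera call.
- arm.sign_off(): hands the job in; it is judged then, once.
The state is a dict: "time_s": time; "joint_pos": joint angles; "joint_velocities": joint speeds; "effort": joint torques, N m; "eef_pos": TCP position; "eef_rot": TCP orientation; "force": force on the tool from outside, world axes, zero at the start; "wrist_torque": the same for the moment, N m; "finger_gap": opening from 0.0 (shut) to 1.0 (fully open); "gripper_force": force on a finger pad.
Only numpy, scipy, OpenCV 4.12 (cv2) and the standard library are available. Lean on these libraries where they do the work, as an engineer would, in place of code of your own. Each camera call takes 0.05 s, during which the arm holds its last target. There are 200 camera calls.

## Working session

There is one attempt and no reset: what is moved stays moved. The work goes in short steps, Python scripts to look and compute and a tool call to move; the robot and the scene stay as the last step left them, time stands still between calls to the robot, and variables do not carry over. Pictures are saved under pics/ and viewed, at most 10 in all, crops included, and the job is handed in when it is done.

Besides the shell and the picture viewer there is one more tool, called after "Request:" by a JSON object that holds its "fn" and its "kwargs". step_arm: Moves the arm, as the interface text tells. Its arguments: {"type":"object","properties":{"deltas":{"type":"array"},"hand":{"type":"number"},"squeeze":{"type":"number"}},"required":["deltas"]}

```bash
mkdir -p pics; python3 - <<'E'
from rig import arm
import cv2,numpy as np
for n in("side","top"):
    cv2.imwrite(f"pics/{n}0.png",arm.grab_frame(n)); c=arm.get_calibration(n); print(n,{k:np.round(v,4).tolist() for k,v in c.items()})
s=arm.observe();print(s["time_s"],s["eef_pos"],s["eef_rot"],s["finger_gap"],s["force"])
E
```

```text
side {'camera_matrix': [[457.9232, 0.0, 280.6075], [0.0, 457.9232, 211.3149], [0.0, 0.0, 1.0]], 'D': [-0.0857, 0.0, 0.0, 0.0, 0.0], 'R': [[0.9312, -0.3644, 0.0139], [-0.2451, -0.6537, -0.7159], [0.27, 0.6632, -0.698]], 't': [-0.516, 0.252, 1.0206]}
top {'camera_matrix': [[410.3233, 0.0, 274.9246], [0.0, 410.3233, 198.5377], [0.0, 0.0, 1.0]], 'D': [-0.0783, 0.0, 0.0, 0.0, 0.0], 'R': [[0.0025, -0.9998, -0.0202], [-0.9928, -0.0, -0.1198], [0.1198, 0.0203, -0.9926]], 't': [0.0394, 0.5673, 0.8351]}
0.1 [0.21176059 0.58753957 0.23048224] [-1.25618623e-04  1.72039759e-01  9.85089648e-01 -8.30694466e-04] 1.0007868387040502 [ 0.60620997 -0.12139451  0.04492738]
```

View pics/side0.png

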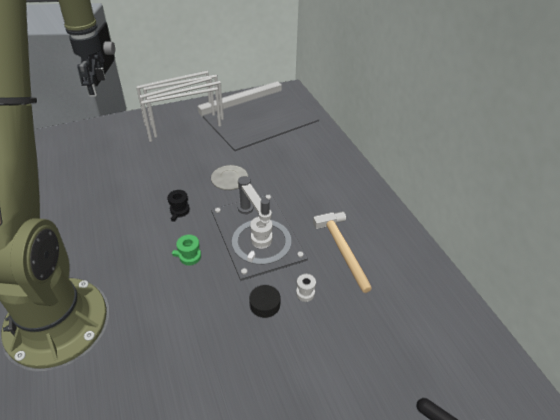

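View pics/top0.png

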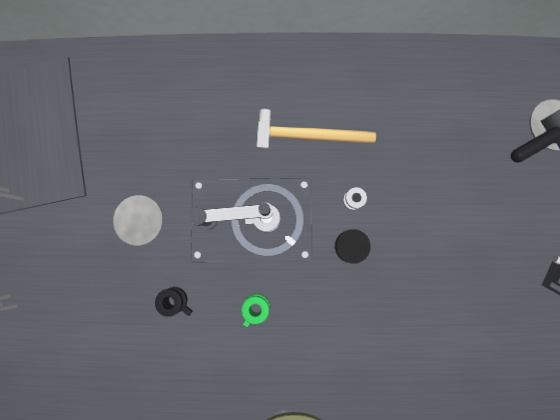

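The bobbin is the steel one on the fixture: top (266,217), side (262,232). What could be mistaken for it: the spare at top (355,198), black at (172,301) and green at (256,310). The pointer is at top (290,240), the knob at (265,209) and the hinge at (203,217). Next is a close crop.

```bash
python3 - <<'E'
import cv2,numpy as np
a=cv2.imread("pics/top0.png")[165:275,185:320]; b=cv2.imread("pics/side0.png")[165:285,205:310]
a=cv2.resize(a,None,fx=4,fy=4,interpolation=3)[:, :540]; cv2.imwrite("pics/c1.png",a)
cv2.imwrite("pics/c2.png",cv2.resize(b,None,fx=5,fy=5,interpolation=3))
E
```

```text
(no output)
```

View pics/c1.png

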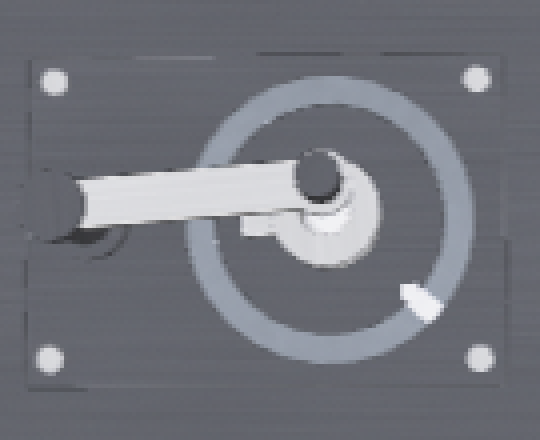

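View pics/c2.png

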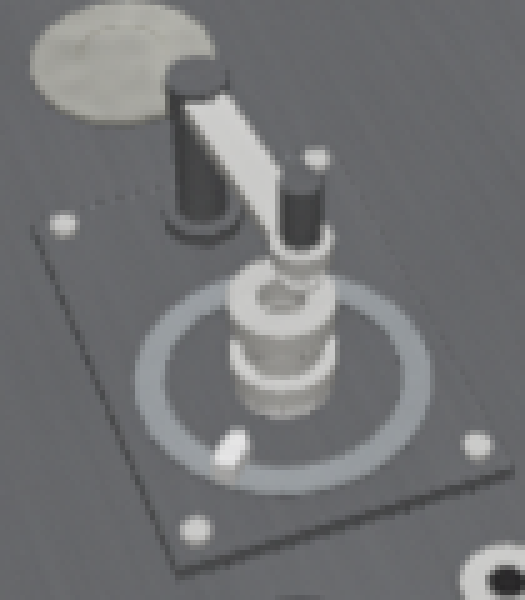

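```bash
cat >h.py <<'E'
from rig import arm
import cv2,numpy as np
def world(n,uv,z):
    c=arm.get_calibration(n);R=np.array(c["R"]);t=np.array(c["t"])
    p=cv2.undistortPoints(np.array([[uv]],float),np.array(c["camera_matrix"]),np.array(c["D"]))[0,0]
    d=R.T@[p[0],p[1],1];o=-R.T@t
    return o+d*(z-o[2])/d[2]
def pix(n,X):
    c=arm.get_calibration(n)
    return cv2.projectPoints(np.array([X],float),cv2.Rodrigues(np.array(c["R"]))[0],np.array(c["t"]),np.array(c["camera_matrix"]),np.array(c["D"]))[0][0,0]
E
python3 - <<'E'
from h import *
T=lambda u,v:((u+.5)/4-.5+185,(v+.5)/4-.5+165)
S=lambda u,v:((u+.5)/5-.5+205,(v+.5)/5-.5+165)
for nm,f,uv,z in [("ringL","t",(186,220),.017),("ringR","t",(474,220),.017),("ringT","t",(330,76),.017),("ringB","t",(330,364),.017),
 ("ptr tip","t",(402,286),.030),("ptr out","t",(434,314),.030),("lug","t",(242,226),.0325),("hinge","t",(50,205),.118),("knob","t",(318,173),.152),
 ("s1","t",(54,82),.014),("s2","t",(477,79),.014),("s3","t",(50,359),.014),("s4","t",(480,358),.014),
 ("SringL","s",(135,380),.017),("SringR","s",(432,378),.017),("Sknob","s",(302,175),.152),("Shinge","s",(200,77),.118),("Sptr tip","s",(238,433),.030),
 ("Ss2","s",(478,445),.014),("Ss1","s",(316,158),.014),("Ss3","s",(64,224),.014),("Ss4","s",(197,529),.014)]:
    print(nm,np.round(world("top" if f=="t" else "side",(T if f=="t" else S)(*uv),z),4))
for nm,uv,z in [("disc",(138,220),.014),("puck",(353,246),.032),("spare",(356,198),.05),("green",(256,310),.076),("black",(170,302),.07),("hamhead",(264,128),.03)]: print(nm,np.round(world("top",uv,z),3))
E
```

```text
ringL [0.5236 0.1348 0.017 ]
ringR [ 0.5238 -0.0202  0.017 ]
ringT [0.602  0.0575 0.017 ]
ringB [0.4469 0.0568 0.017 ]
ptr tip [0.488  0.0185 0.03  ]
ptr out [0.4734 0.0017 0.03  ]
lug [0.5194 0.1031 0.0325]
hinge [0.5237 0.1876 0.118 ]
knob [0.5359 0.0574 0.152 ]
s1 [0.5994 0.2091 0.014 ]
s2 [ 0.6008 -0.0224  0.014 ]
s3 [0.4487 0.2077 0.014 ]
s4 [ 0.4502 -0.0232  0.014 ]
SringL [0.4497 0.0822 0.017 ]
SringR [0.5943 0.0293 0.017 ]
Sknob [0.5356 0.0613 0.152 ]
Shinge [0.5234 0.186  0.118 ]
Sptr tip [0.4847 0.0185 0.03  ]
Ss2 [ 0.5999 -0.0188  0.014 ]
Ss1 [0.5976 0.2124 0.014 ]
Ss3 [0.4475 0.2105 0.014 ]
Ss4 [ 0.4499 -0.0198  0.014 ]
disc [0.522 0.34  0.014]
puck [ 0.467 -0.124  0.032]
spare [ 0.567 -0.129  0.05 ]
green [0.341 0.076 0.076]
black [0.354 0.249 0.07 ]
hamhead [0.723 0.064 0.03 ]
```

```bash
cat >>h.py <<'E'
from scipy.spatial.transform import Rotation as Ro
def plan(x,y,z,yaw):
    "tool-frame shift (mm) and turn (deg) to tool-down pose with tool y at yaw deg"
    s=arm.observe();q=np.array(s["eef_rot"]);R=Ro.from_quat(q[[1,2,3,0]])
    a=np.radians(yaw);Y=np.array([np.cos(a),np.sin(a),0]);Z=np.array([0,0,-1.]);G=Ro.from_matrix(np.c_[np.cross(Y,Z),Y,Z])
    d=R.inv().apply(np.array([x,y,z])-s["eef_pos"])*1000
    yy=R.as_matrix()[:,1]
    print("t%.2f"%s["time_s"],"pos",np.round(s["eef_pos"],4),"yaw %.1f"%np.degrees(np.arctan2(yy[1],yy[0])),"j",np.round(s["joint_pos"],2),"F",np.round(s["force"],1),"gap %.2f"%s["finger_gap"])
    print("   shift",np.round(d,1),"turn",np.round((R.inv()*G).as_rotvec(degrees=True),1))
E
python3 - <<'E'
from h import *
for uv in [(140,90),(222,90),(150,137)]: print(world("side",uv,.1))
plan(.536,.0585,.24,6)
E
```

```text
[0.33841973 0.79429348 0.1       ]
[0.60527503 0.69119806 0.1       ]
[0.32416254 0.4973182  0.1       ]
t0.10 pos [0.2118 0.5875 0.2305] yaw 70.2 j [-1.12  0.51 -0.24  1.5   0.13  1.15 -0.15] F [ 0.6 -0.1  0. ] gap 1.00
   shift [-484.4 -387.8   -8.8] turn [-0.1  0.1 64.2]
```

Request:
{"fn": "step_arm", "kwargs": {"deltas": [[[-14, -38, 0], [0, 0, 0]], [[-28, -76, 0], [0, 0, 0]], [[-42, -114, 0], [0, 0, 6]], [[-80, -140, 0], [0, 0, 12]], [[-120, -165, 0], [0, 0, 18]]], "hand": 0.2, "squeeze": 20}}

```text
time_s: 0.52
eef_pos: [0.2616, 0.398, 0.2313]
eef_rot: [-0.0, 0.325, 0.946, -0.0]
force: [0.9, -0.0, -0.6]
finger_gap: 0.599
gripper_force: 0.0
```

```bash
python3 -c "
from h import *
plan(.536,.0585,.24,6)"
```

```text
t0.52 pos [0.2616 0.398  0.2313] yaw 52.1 j [-0.93  0.28 -0.15  1.88  0.05  0.99 -0.19] F [ 0.9 -0.  -0.6] gap 0.60
   shift [-425.1  -99.    -8.8] turn [-0.  -0.  46.1]
```

Request:
{"fn": "step_arm", "kwargs": {"deltas": [[[-40, -9, 0], [0, 0, 6]], [[-80, -18, 0], [0, 0, 12]], [[-120, -28, 0], [0, 0, 18]], [[-160, -37, 0], [0, 0, 24]], [[-200, -46, 0], [0, 0, 30]]]}}

```text
time_s: 0.93
eef_pos: [0.3932, 0.239, 0.2313]
eef_rot: [-0.0, 0.56, 0.829, 0.0]
force: [0.3, 0.4, 0.5]
finger_gap: 0.601
gripper_force: 0.0
```

```bash
python3 -c "
from h import *
plan(.536,.0585,.20,6)"
```

```text
t0.93 pos [0.3932 0.239  0.2313] yaw 21.9 j [-0.64  0.25  0.05  1.91 -0.02  0.98 -0.2 ] F [0.3 0.4 0.5] gap 0.60
   shift [-220.7   65.2   31.3] turn [-0.  -0.  15.9]
```

Request:
{"fn": "step_arm", "kwargs": {"deltas": [[[-40, 12, 0], [0, 0, 4]], [[-80, 24, 0], [0, 0, 8]], [[-120, 36, 0], [0, 0, 12]], [[-160, 48, 10], [0, 0, 16]], [[-195, 58, 20], [0, 0, 16]]]}}

```text
time_s: 1.35
eef_pos: [0.5214, 0.0801, 0.2114]
eef_rot: [0.001, 0.67, 0.743, 0.0]
force: [0.3, 0.8, 0.2]
finger_gap: 0.598
gripper_force: 0.0
```

```bash
python3 -c "
from h import *
plan(.536,.0585,.122,6)"
```

```text
t1.35 pos [0.5214 0.0801 0.2114] yaw 5.9 j [-0.33  0.38  0.19  1.79 -0.08  0.98 -0.01] F [0.3 0.8 0.2] gap 0.60
   shift [-23.   12.2  89.5] turn [ 0.1  0.  -0.1]
```

Request:
{"fn": "step_arm", "kwargs": {"deltas": [[[-23, 12, 0], [0, 0, 0]], [[-23, 12, 30], [0, 0, 0]], [[-23, 12, 60], [0, 0, 0]], [[-23, 12, 80], [0, 0, 0]], [[-23, 12, 89], [0, 0, 0]]]}}

```text
time_s: 1.77
eef_pos: [0.5325, 0.0603, 0.1193]
eef_rot: [-0.002, 0.668, 0.744, -0.002]
force: [0.0, 0.4, 0.4]
finger_gap: 0.595
gripper_force: 0.0
```

```bash
python3 -c "
from h import *
plan(.536,.0585,.122,6)
a=arm.grab_frame('top')[150:280,180:340];b=arm.grab_frame('side')[150:280,190:350]
cv2.imwrite('pics/g1.png',cv2.resize(np.hstack([a,b]),None,fx=2.5,fy=2.5,interpolation=3))"
```

```text
t1.77 pos [0.5325 0.0603 0.1193] yaw 6.2 j [-0.27  0.5   0.17  1.89 -0.11  0.77  0.07] F [0.  0.4 0.4] gap 0.60
   shift [-2.1  3.3 -2.7] turn [-0.3  0.   0.2]
```

View pics/g1.png

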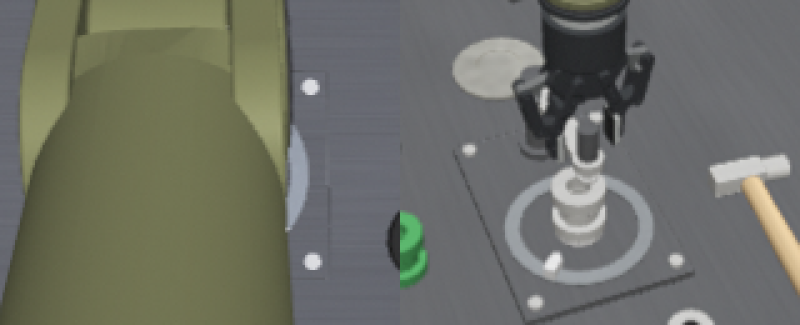

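The crop shows the open fingers on either side of the knob (about (590,135) in the picture). The robot arm blocks the top view here. I'll close gently.

Request:
{"fn": "step_arm", "kwargs": {"deltas": [[[-2, 3, -2], [0, 0, 0]], [[-2, 3, -2], [0, 0, 0]], [[-2, 3, -2], [0, 0, 0]], [[-2, 3, -2], [0, 0, 0]], [[-2, 3, -2], [0, 0, 0]]], "hand": -1, "squeeze": 25}}

```text
time_s: 2.28
eef_pos: [0.5388, 0.0588, 0.126]
eef_rot: [0.001, 0.668, 0.744, 0.001]
force: [-0.7, -1.2, 6.8]
finger_gap: 0.245
gripper_force: 25.0
```

```bash
cat >>h.py <<'E'
def arc(H,r,th,z,yaw0):
    "pose on circle: opening th (deg), tool y along tangent"
    t=np.radians(th); plan(H[0]+r*np.sin(t),H[1]-r*np.cos(t),z,th+yaw0)
E
python3 -c "
from h import *
for th in (20,35): arc((.523,.188),.13,th,.121,0)"
```

```text
t2.28 pos [0.5388 0.0588 0.126 ] yaw 6.2 j [-0.27  0.49  0.17  1.87 -0.11  0.78  0.07] F [-0.7 -1.2  6.8] gap 0.25
   shift [ 3.9 29.3  5.1] turn [  0.2   0.  -13.8]
t2.28 pos [0.5388 0.0588 0.126 ] yaw 6.2 j [-0.27  0.49  0.17  1.87 -0.11  0.78  0.07] F [-0.7 -1.2  6.8] gap 0.25
   shift [16.3 60.9  5.2] turn [  0.2   0.1 -28.8]
```

Request:
{"fn": "step_arm", "kwargs": {"deltas": [[[0.5, 11.3, 0], [0, 0, -5]], [[2, 22.6, 0], [0, 0, -10]], [[4.4, 33.6, 0], [0, 0, -15]], [[7.8, 44.5, 0], [0, 0, -20]], [[12.2, 54.9, 0], [0, 0, -25]]]}}

```text
time_s: 2.7
eef_pos: [0.592, 0.0776, 0.126]
eef_rot: [0.001, 0.489, 0.872, 0.001]
force: [-1.6, 1.5, 6.5]
finger_gap: 0.243
gripper_force: 25.0
```

```bash
python3 -c "
from h import *
arc((.523,.188),.13,57,.126,0)"
```

```text
t2.70 pos [0.592  0.0776 0.126 ] yaw 31.4 j [-0.2   0.56  0.04  1.72 -0.03  0.86  0.4 ] F [-1.6  1.5  6.5] gap 0.24
   shift [12.9 54.8  0.2] turn [  0.1   0.1 -25.6]
```

Request:
{"fn": "step_arm", "kwargs": {"deltas": [[[0.5, 11.3, 0], [0, 0, -5]], [[2, 22.6, 0], [0, 0, -10]], [[4.4, 33.6, 0], [0, 0, -15]], [[7.8, 44.5, 0], [0, 0, -20]], [[12.2, 54.9, 0], [0, 0, -25]]]}}

```text
time_s: 3.12
eef_pos: [0.6321, 0.1169, 0.1261]
eef_rot: [0.001, 0.289, 0.957, 0.001]
force: [-2.4, 1.5, 6.4]
finger_gap: 0.249
gripper_force: 25.0
```

Request:
{"fn": "step_arm", "kwargs": {"deltas": [[[0.5, 11.3, 0], [0, 0, -5]], [[2, 22.6, 0], [0, 0, -10]], [[2, 22.6, 0], [0, 0, -10]], [[2, 22.6, 0], [0, 0, -10]]]}}

```text
time_s: 3.45
eef_pos: [0.6431, 0.1376, 0.1261]
eef_rot: [0.001, 0.205, 0.979, 0.001]
force: [-1.1, 1.8, 6.2]
finger_gap: 0.243
gripper_force: 25.5
```

Request:
{"fn": "step_arm", "kwargs": {"deltas": [[[0, 0, 0], [0, 0, 0]], [[0, 0, 0], [0, 0, 0]], [[0, 0, -30], [0, 0, 0]], [[0, 0, -65], [0, 0, 0]]], "hand": 0.2}}

```text
time_s: 3.78
eef_pos: [0.6405, 0.1349, 0.1873]
eef_rot: [-0.003, 0.207, 0.978, -0.002]
force: [0.6, 0.1, 0.2]
finger_gap: 0.598
gripper_force: 0.0
```

```bash
python3 -c "
from h import *
plan(.524,.058,.16,-55)"
```

```text
t3.78 pos [0.6405 0.1349 0.1873] yaw 66.2 j [-0.17  0.59 -0.13  1.47  0.08  1.09  0.84] F [0.6 0.1 0.2] gap 0.60
   shift [  75.3 -117.3   28.1] turn [-4.000e-01  1.000e-01  1.212e+02]
```

```bash
python3 -c "
from h import *
a=arm.grab_frame('top')[160:280,220:330];b=arm.grab_frame('side')[190:280,215:310]
f=lambda i,k:cv2.resize(i,None,fx=k,fy=k,interpolation=3)
a=f(a,3.5);b=f(b,4.4)
h=max(a.shape[0],b.shape[0]);o=np.zeros((h,a.shape[1]+b.shape[1],3),np.uint8);o[:a.shape[0],:a.shape[1]]=a;o[:b.shape[0],a.shape[1]:]=b
print(o.shape,a.shape);cv2.imwrite('pics/g2.png',o)"
```

```text
(420, 803, 3) (420, 385, 3)
```

View pics/g2.png

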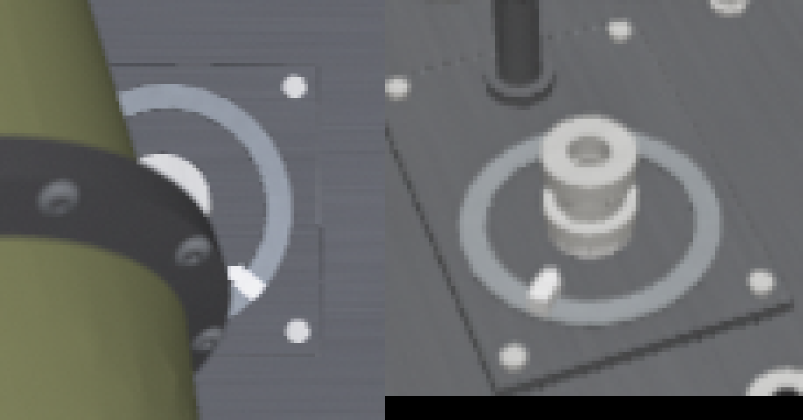

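The clamp arm is aside and the bobbin's top face is clear in the side crop: centre (589,150). The pointer is at (543,285). The lug is hidden behind the bobbin, as expected.

```bash
python3 -c "
from h import *
S=lambda u,v:((u-385+.5)/4.4-.5+215,(v+.5)/4.4-.5+190)
print(world('side',S(589.5,150),.076),world('side',S(460,222),.017),world('side',S(721,222),.017),world('side',S(590,130),.017),world('side',S(590,325),.017))
plan(.5243,.0588,.16,-55)"
```

```text
[0.52333762 0.05855913 0.076     ] [0.45037863 0.08397237 0.017     ] [0.59442639 0.02978888 0.017     ] [0.54777699 0.12896592 0.017     ] [ 0.4958483  -0.01644968  0.017     ]
t3.88 pos [0.6452 0.1363 0.1952] yaw 66.1 j [-0.17  0.58 -0.13  1.46  0.08  1.09  0.84] F [0.4 0.4 0.1] gap 0.60
   shift [  79.5 -119.9   33.9] turn [ 7.000e-01 -1.000e-01  1.211e+02]
```

Request:
{"fn": "step_arm", "kwargs": {"deltas": [[[20, -30, 0], [0, 0, 7]], [[40, -60, 0], [0, 0, 14]], [[60, -90, 0], [0, 0, 21]], [[80, -120, 0], [0, 0, 28]], [[80, -120, 0], [0, 0, 35]]], "hand": 1}}

```text
time_s: 4.3
eef_pos: [0.514, 0.0531, 0.189]
eef_rot: [-0.002, 0.496, 0.868, -0.003]
force: [-0.1, -0.4, 0.7]
finger_gap: 1.002
gripper_force: 0.0
```

Request:
{"fn": "step_arm", "kwargs": {"deltas": [[[0, 0, 0], [0, 0, 7]], [[0, 0, 0], [0, 0, 14]], [[0, 0, 0], [0, 0, 21]], [[0, 0, 0], [0, 0, 28]], [[0, 0, 0], [0, 0, 35]]]}}

```text
time_s: 4.72
eef_pos: [0.5206, 0.0581, 0.1894]
eef_rot: [0.0, 0.733, 0.681, 0.0]
force: [-0.2, 0.2, -0.1]
finger_gap: 0.997
gripper_force: 0.0
```

Request:
{"fn": "step_arm", "kwargs": {"deltas": [[[0, 0, 0], [0, 0, 7]], [[0, 0, 0], [0, 0, 14]], [[0, 0, 0], [0, 0, 21]], [[0, 0, 0], [0, 0, 28]], [[0, 0, 0], [0, 0, 35]]]}}

```text
time_s: 5.13
eef_pos: [0.5206, 0.0581, 0.1893]
eef_rot: [0.0, 0.903, 0.429, 0.0]
force: [-0.9, -0.4, -0.2]
finger_gap: 1.005
gripper_force: 0.0
```

Request:
{"fn": "step_arm", "kwargs": {"deltas": [[[0, 0, 0], [0, 0, 7]], [[0, 0, 0], [0, 0, 14]], [[0, 0, 0], [0, 0, 16]], [[0, 0, 0], [0, 0, 16]]]}}

```text
time_s: 5.47
eef_pos: [0.5205, 0.0582, 0.1892]
eef_rot: [0.0, 0.954, 0.301, -0.0]
force: [-0.4, 0.3, 0.6]
finger_gap: 0.998
gripper_force: 0.0
```

```bash
python3 -c "
from h import *
plan(.5240,.058,.044,-55)"
```

```text
t5.47 pos [0.5205 0.0582 0.1892] yaw -54.9 j [-0.45  0.42  0.42  1.83 -0.21  0.93 -0.9 ] F [-0.4  0.3  0.6] gap 1.00
   shift [  2.7   2.1 145.2] turn [0.  0.  0.1]
```

Request:
{"fn": "step_arm", "kwargs": {"deltas": [[[2.7, 2, 30], [0, 0, 0]], [[2.7, 2, 60], [0, 0, 0]], [[2.7, 2, 90], [0, 0, 0]], [[2.7, 2, 115], [0, 0, 0]], [[2.7, 2, 130], [0, 0, 0]]]}}

```text
time_s: 5.88
eef_pos: [0.5227, 0.0581, 0.0568]
eef_rot: [-0.0, 0.953, 0.303, -0.001]
force: [-0.4, -0.1, -0.4]
finger_gap: 0.994
gripper_force: 0.0
```

Request:
{"fn": "step_arm", "kwargs": {"deltas": [[[0, 0, 8], [0, 0, 0]], [[0, 0, 15], [0, 0, 0]], [[0, 0, 15], [0, 0, 0]], [[0, 0, 15], [0, 0, 0]]]}}

```text
time_s: 6.22
eef_pos: [0.5244, 0.0581, 0.0448]
eef_rot: [0.0, 0.953, 0.302, 0.0]
force: [-0.3, 0.5, -0.3]
finger_gap: 0.998
gripper_force: 0.0
```

```bash
python3 -c "
from h import *
plan(.5240,.058,.044,-55)
b=arm.grab_frame('side')[140:290,190:350]
cv2.imwrite('pics/g3.png',cv2.resize(b,None,fx=4,fy=4,interpolation=3))"
```

```text
t6.22 pos [0.5244 0.0581 0.0448] yaw -54.8 j [-0.36  0.61  0.32  1.99 -0.33  0.59 -0.79] F [-0.3  0.5 -0.3] gap 1.00
   shift [-0.4 -0.2  0.8] turn [ 0.  -0.   0.2]
```

View pics/g3.png

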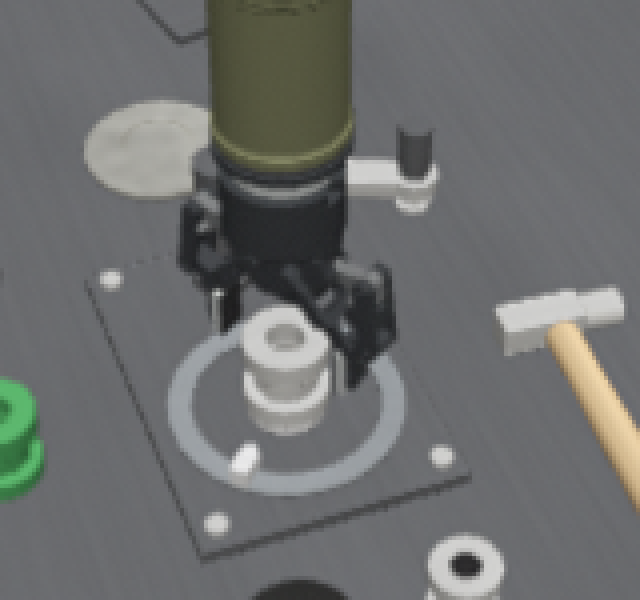

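The open fingers straddle the bobbin, with its top at (286,337), and the clamp arm is well aside, with its knob at (414,165). I'll grip now.

Request:
{"fn": "step_arm", "kwargs": {"deltas": [[[0, 0, 0], [0, 0, 0]], [[0, 0, 0], [0, 0, 0]], [[0, 0, 0], [0, 0, 0]], [[0, 0, 0], [0, 0, 0]], [[0, 0, 0], [0, 0, 0]]], "hand": -1, "squeeze": 40}}

```text
time_s: 6.68
eef_pos: [0.5244, 0.0585, 0.0454]
eef_rot: [-0.0, 0.953, 0.303, 0.001]
force: [-2.0, -1.3, 8.1]
finger_gap: 0.642
gripper_force: 40.9
```

```bash
python3 -c "
from h import *
plan(.5240,.058,.044,-55);print(arm.observe()['wrist_torque'],arm.observe()['gripper_force'])"
```

```text
t6.68 pos [0.5244 0.0585 0.0454] yaw -54.8 j [-0.37  0.61  0.32  1.99 -0.33  0.59 -0.78] F [-2.  -1.3  8.1] gap 0.64
   shift [-0.7  0.2  1.4] turn [ 0.  -0.1  0.2]
[0.1331486  0.40469112 0.11739194] 40.918087754398584
```

Request:
{"fn": "step_arm", "kwargs": {"deltas": [[[0, 0, 0], [0, 0, -3]], [[0, 0, 0], [0, 0, -9]], [[0, 0, 0], [0, 0, -15]], [[0, 0, 0], [0, 0, -21]], [[0, 0, 0], [0, 0, -27]]]}}

```text
time_s: 7.1
eef_pos: [0.5249, 0.0595, 0.0454]
eef_rot: [-0.0, 0.855, 0.519, 0.001]
force: [-1.0, 3.5, 6.9]
finger_gap: 0.639
gripper_force: 41.1
```

Request:
{"fn": "step_arm", "kwargs": {"deltas": [[[0, 0, 0], [0, 0, -6]], [[0, 0, 0], [0, 0, -12]], [[0, 0, 0], [0, 0, -18]], [[0, 0, 0], [0, 0, -24]], [[0, 0, 0], [0, 0, -30]]]}}

```text
time_s: 7.52
eef_pos: [0.5243, 0.0595, 0.0454]
eef_rot: [-0.0, 0.691, 0.722, 0.001]
force: [-1.1, 3.0, 7.4]
finger_gap: 0.641
gripper_force: 41.2
```

Request:
{"fn": "step_arm", "kwargs": {"deltas": [[[0, 0, 0], [0, 0, -6]], [[0, 0, 0], [0, 0, -12]], [[0, 0, 0], [0, 0, -18]], [[0, 0, 0], [0, 0, -24]], [[0, 0, 0], [0, 0, -30]]]}}

```text
time_s: 7.93
eef_pos: [0.524, 0.0589, 0.0454]
eef_rot: [0.0, 0.481, 0.877, 0.0]
force: [-2.2, 1.3, 8.7]
finger_gap: 0.639
gripper_force: 41.2
```

```bash
python3 -c "
from h import *
plan(.5240,.058,.044,76.8);print(arm.observe()['wrist_torque'])"
```

```text
t7.93 pos [0.524  0.0589 0.0454] yaw 32.5 j [-0.07  0.59 -0.13  1.98  0.13  0.58  0.28] F [-2.2  1.3  8.7] gap 0.64
   shift [-0.8 -0.5  1.4] turn [  0.1   0.  -44.3]
[ 0.26305478  0.85222604 -0.11797425]
```

Request:
{"fn": "step_arm", "kwargs": {"deltas": [[[0, 0, 0], [0, 0, -6]], [[0, 0, 0], [0, 0, -12]], [[0, 0, 0], [0, 0, -18]], [[0, 0, 0], [0, 0, -24]]]}}

```text
time_s: 8.27
eef_pos: [0.5241, 0.0584, 0.0454]
eef_rot: [0.001, 0.288, 0.958, 0.0]
force: [-1.9, 0.9, 7.9]
finger_gap: 0.639
gripper_force: 41.2
```

Request:
{"fn": "step_arm", "kwargs": {"deltas": [[[0, 0, 0], [0, 0, -6]], [[0, 0, 0], [0, 0, -12]], [[0, 0, 0], [0, 0, -17]], [[0, 0, 0], [0, 0, -20]], [[0, 0, 0], [0, 0, -20]]]}}

```text
time_s: 8.68
eef_pos: [0.5245, 0.0581, 0.0455]
eef_rot: [0.001, 0.119, 0.993, -0.0]
force: [-1.9, -0.5, 8.3]
finger_gap: 0.638
gripper_force: 41.9
```

```bash
python3 -c "
from h import *
plan(.5240,.058,.044,76.8)
b=arm.grab_frame('side')[200:275,215:315]
cv2.imwrite('pics/g4.png',cv2.resize(b,None,fx=8,fy=8,interpolation=3))"
```

```text
t8.68 pos [0.5245 0.0581 0.0455] yaw 76.4 j [ 0.07  0.6  -0.35  1.98  0.34  0.61  0.83] F [-1.9 -0.5  8.3] gap 0.64
   shift [ 0.5 -0.3  1.5] turn [ 0.   0.1 -0.4]
```

View pics/g4.png

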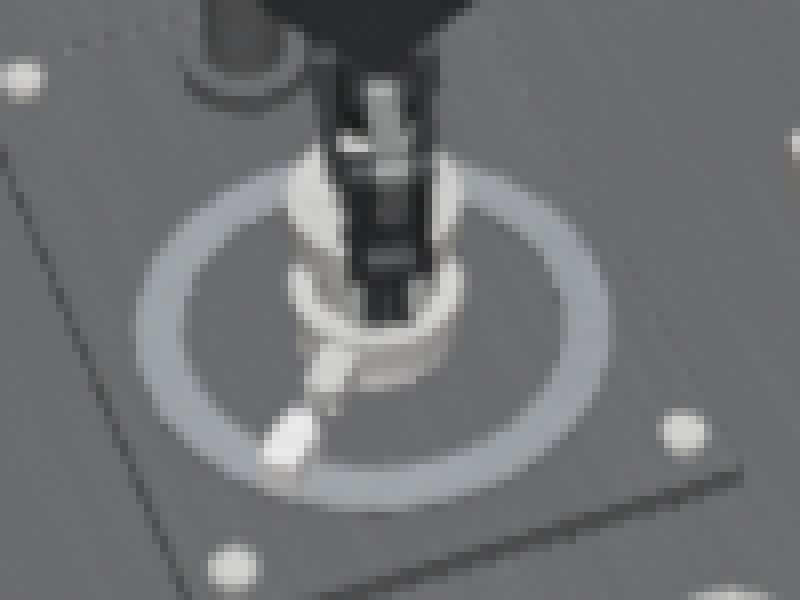

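```bash
python3 -c "
from h import *
S=lambda u,v:((u+.5)/8-.5+215,(v+.5)/8-.5+200)
I=lambda p:((p[0]+.5-215)*8-.5,(p[1]+.5-200)*8-.5)
L=world('side',S(135,330),.017);R=world('side',S(612,330),.017)
C=np.array([.524,.0585])
for nm,uv,z in [('lugmid',(323,388),.0325),('lugL',(308,383),.0325),('lugR',(339,393),.0325),('ptrtip',(306,409),.03),('ptrout',(281,457),.03)]:
    w=world('side',S(*uv),z)[:2]-C; print(nm,np.round(w,4),np.hypot(*w).round(4),np.degrees(np.arctan2(w[1],w[0])).round(1))
for a in (-133,):
    c,s=np.cos(np.radians(a)),np.sin(np.radians(a))
    P=lambda r,t,z:np.round(I(pix('side',(C[0]+r*c-t*s,C[1]+r*s+t*c,z))))
    print(a,'lug top',P(.046,-.006,.0325),P(.046,.006,.0325),'root',P(.028,-.006,.0325),P(.028,.006,.0325),'tip',P(.0525,0,.03),'out',P(.075,-.006,.03),P(.075,.006,.03))
    for r in (.078,): print([P(r*np.cos(k),r*np.sin(k),.017).tolist() for k in np.arange(0,6.3,np.pi/4)])
"
```

```text
lugmid [-0.0302 -0.0347] 0.0459 -131.0
lugL [-0.0339 -0.031 ] 0.0459 -137.5
lugR [-0.0262 -0.0384] 0.0464 -124.3
ptrtip [-0.0373 -0.0389] 0.0539 -133.8
ptrout [-0.0509 -0.0547] 0.0747 -132.9
-133 lug top [301. 381.] [336. 392.] root [324. 342.] [359. 352.] tip [310. 407.] out [263. 452.] [298. 463.]
[[278.0, 491.0], [470.0, 491.0], [602.0, 388.0], [596.0, 252.0], [468.0, 161.0], [292.0, 162.0], [160.0, 253.0], [150.0, 389.0], [278.0, 491.0]]
```

The lug reads about −131° and the pointer about −133°, so I'll trim 1.5° clockwise, release and retreat.

Request:
{"fn": "step_arm", "kwargs": {"deltas": [[[0, 0, 0], [0, 0, 0.8]], [[0, 0, 0], [0, 0, 1.5]], [[0, 0, 0], [0, 0, 1.5]], [[0, 0, 0], [0, 0, 1.5]], [[0, 0, 0], [0, 0, 1.5]]]}}

```text
time_s: 9.15
eef_pos: [0.5247, 0.0581, 0.0454]
eef_rot: [0.001, 0.133, 0.991, -0.0]
force: [-1.4, -0.1, 6.9]
finger_gap: 0.64
gripper_force: 41.5
```

Request:
{"fn": "step_arm", "kwargs": {"deltas": [[[0, 0, 0], [0, 0, 0]], [[0, 0, 0], [0, 0, 0]], [[0, 0, 0], [0, 0, 0]], [[0, 0, 0], [0, 0, 0]]], "hand": 1}}

```text
time_s: 9.48
eef_pos: [0.524, 0.0582, 0.0443]
eef_rot: [-0.0, 0.133, 0.991, -0.0]
force: [-0.8, -0.2, 0.3]
finger_gap: 1.003
gripper_force: 0.0
```

Request:
{"fn": "step_arm", "kwargs": {"deltas": [[[0, 0, -8], [0, 0, 0]], [[0, 0, -25], [0, 0, 0]], [[0, 0, -60], [0, 0, 0]], [[0, 0, -95], [0, 0, 0]], [[0, 0, -135], [0, 0, 0]]]}}

```text
time_s: 9.9
eef_pos: [0.523, 0.0582, 0.1804]
eef_rot: [-0.001, 0.133, 0.991, -0.0]
force: [1.3, -0.7, -0.9]
finger_gap: 1.001
gripper_force: 0.0
```

```bash
python3 -c "
from h import *
arc((.523,.1885),.13,66,.186,0)
b=arm.grab_frame('side')[200:275,215:315]
cv2.imwrite('pics/g5.png',cv2.resize(b,None,fx=8,fy=8,interpolation=3))"
```

```text
t9.90 pos [0.523  0.0582 0.1804] yaw 74.7 j [ 0.14  0.42 -0.43  1.83  0.21  0.93  0.92] F [ 1.3 -0.7 -0.9] gap 1.00
   shift [-94.1 106.   -5.9] turn [-0.  -0.1  8.7]
```

View pics/g5.png

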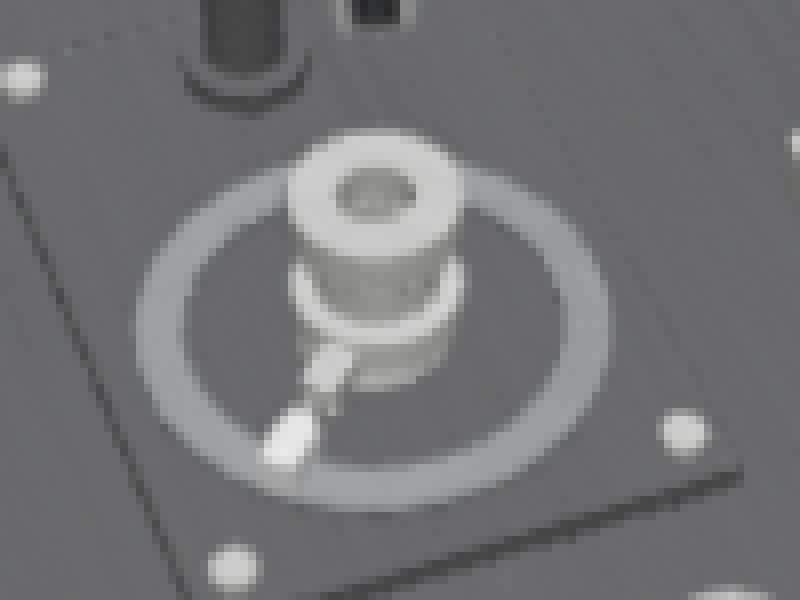

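The crop shows the bobbin seated and upright, its lug (325,370) in line with the pointer (290,440). I'm going back to the knob.

Request:
{"fn": "step_arm", "kwargs": {"deltas": [[[-20, 22, -8], [0, 0, 2]], [[-42, 47, -10], [0, 0, 4]], [[-65, 73, -10], [0, 0, 7]], [[-85, 96, -10], [0, 0, 8.5]], [[-94, 106, -10], [0, 0, 8.5]]], "hand": 0.2}}

```text
time_s: 10.37
eef_pos: [0.6449, 0.1387, 0.1896]
eef_rot: [0.0, 0.206, 0.978, 0.001]
force: [-0.6, 0.8, -0.8]
finger_gap: 0.599
gripper_force: 0.0
```

Request:
{"fn": "step_arm", "kwargs": {"deltas": [[[0, 0, 0], [0, 0, 0]], [[0, 0, 0], [0, 0, 0]]]}}

```text
time_s: 10.53
eef_pos: [0.6423, 0.136, 0.1889]
eef_rot: [-0.001, 0.206, 0.979, -0.0]
force: [-1.1, -0.6, 0.2]
finger_gap: 0.601
gripper_force: 0.0
```

```bash
python3 -c "
from h import *
plan(.6428,.1372,.126,66)"
```

```text
t10.53 pos [0.6423 0.136  0.1889] yaw 66.2 j [-0.03  0.6  -0.37  1.47  0.23  1.12  0.71] F [-1.1 -0.6  0.2] gap 0.60
   shift [-0.   1.3 62.9] turn [-0.  -0.1  0.2]
```

Request:
{"fn": "step_arm", "kwargs": {"deltas": [[[0, 1, 20], [0, 0, 0]], [[0, 1, 40], [0, 0, 0]], [[0, 1, 57], [0, 0, 0]], [[0, 1, 63], [0, 0, 0]], [[0, 1, 63], [0, 0, 0]]]}}

```text
time_s: 10.95
eef_pos: [0.6415, 0.1351, 0.1251]
eef_rot: [-0.001, 0.207, 0.978, -0.001]
force: [0.2, -0.3, -0.2]
finger_gap: 0.601
gripper_force: 0.0
```

Request:
{"fn": "step_arm", "kwargs": {"deltas": [[[0, 0, 0], [0, 0, 0]], [[0, 0, 0], [0, 0, 0]], [[0, 0, 0], [0, 0, 0]], [[0, 0, 0], [0, 0, 0]], [[0, 0, 0], [0, 0, 0]]], "hand": -1, "squeeze": 25}}

```text
time_s: 11.37
eef_pos: [0.6437, 0.1367, 0.1279]
eef_rot: [0.001, 0.206, 0.978, 0.0]
force: [-1.9, -0.4, 6.2]
finger_gap: 0.246
gripper_force: 25.1
```

Request:
{"fn": "step_arm", "kwargs": {"deltas": [[[0.5, -11.3, 0], [0, 0, 5]], [[2, -22.6, 0], [0, 0, 10]], [[4.4, -33.6, 0], [0, 0, 15]], [[7.8, -44.5, 0], [0, 0, 20]], [[12.2, -54.9, 0], [0, 0, 25]]]}}

```text
time_s: 11.78
eef_pos: [0.611, 0.0908, 0.1279]
eef_rot: [0.002, 0.415, 0.91, 0.001]
force: [2.3, -1.6, 5.1]
finger_gap: 0.247
gripper_force: 25.8
```

```bash
python3 -c "
from h import *
arc((.523,.188),.13,17,.126,0)"
```

```text
t11.78 pos [0.611  0.0908 0.1279] yaw 40.9 j [-0.04  0.59 -0.24  1.66  0.17  0.91  0.37] F [ 2.3 -1.6  5.1] gap 0.25
   shift [ 12.3 -55.5   1.7] turn [ 0.2  0.1 23.9]
```

Request:
{"fn": "step_arm", "kwargs": {"deltas": [[[0.5, -11.3, 0], [0, 0, 5]], [[2, -22.6, 0], [0, 0, 10]], [[4.4, -33.6, 0], [0, 0, 15]], [[7.8, -44.5, 0], [0, 0, 20]], [[12.2, -54.9, 0], [0, 0, 25]]]}}

```text
time_s: 12.2
eef_pos: [0.5617, 0.0628, 0.1278]
eef_rot: [0.002, 0.603, 0.798, 0.001]
force: [1.1, -3.3, 5.6]
finger_gap: 0.25
gripper_force: 25.9
```

Request:
{"fn": "step_arm", "kwargs": {"deltas": [[[0.2, -6.8, 0], [0, 0, 3]], [[0.7, -13.6, 0], [0, 0, 6]], [[1.6, -20.3, 0], [0, 0, 9]], [[2.8, -27, 0], [0, 0, 12]], [[2.8, -27, 0], [0, 0, 12]]]}}

```text
time_s: 12.62
eef_pos: [0.5338, 0.0573, 0.1278]
eef_rot: [0.002, 0.683, 0.731, -0.0]
force: [-0.7, -6.4, 7.1]
finger_gap: 0.249
gripper_force: 26.0
```

```bash
python3 -c "
from h import *
arc((.523,.188),.13,0,.126,0)"
```

```text
t12.62 pos [0.5338 0.0573 0.1278] yaw 3.9 j [-0.11  0.48 -0.06  1.88  0.04  0.78 -0.13] F [-0.7 -6.4  7.1] gap 0.25
   shift [  1.4 -10.7   1.8] turn [0.1 0.1 3.9]
```

Request:
{"fn": "step_arm", "kwargs": {"deltas": [[[0, -2, 0], [0, 0, 1]], [[0, -4, 0], [0, 0, 2]], [[0, -6, 0], [0, 0, 3]], [[0, -8, 0], [0, 0, 4]], [[0, -8, 0], [0, 0, 4]]]}}

```text
time_s: 13.03
eef_pos: [0.5263, 0.057, 0.1278]
eef_rot: [0.002, 0.707, 0.708, 0.0]
force: [-2.3, -6.2, 10.7]
finger_gap: 0.245
gripper_force: 26.2
```

Request:
{"fn": "step_arm", "kwargs": {"deltas": [[[0, -1, 0], [0, 0, 0]], [[0, -2, 0], [0, 0, 0]], [[0, -2, 0], [0, 0, 0]]]}}

```text
time_s: 13.28
eef_pos: [0.525, 0.0569, 0.1278]
eef_rot: [0.002, 0.706, 0.708, 0.001]
force: [1.1, -5.9, 8.6]
finger_gap: 0.24
gripper_force: 26.1
```

Request:
{"fn": "step_arm", "kwargs": {"deltas": [[[0, -1, 0], [0, 0, 0]], [[0, -2, 0], [0, 0, 0]], [[0, -2, 0], [0, 0, 0]]]}}

```text
time_s: 13.53
eef_pos: [0.524, 0.0569, 0.1278]
eef_rot: [0.002, 0.707, 0.708, 0.001]
force: [3.2, -6.2, 5.4]
finger_gap: 0.249
gripper_force: 25.9
```

Request:
{"fn": "step_arm", "kwargs": {"deltas": [[[0, -1, 0], [0, 0, 0]], [[0, -2, 0], [0, 0, 0]], [[0, -2, 0], [0, 0, 0]]]}}

```text
time_s: 13.78
eef_pos: [0.5239, 0.0569, 0.1279]
eef_rot: [0.004, 0.707, 0.707, 0.003]
force: [8.9, -6.0, 0.3]
finger_gap: 0.247
gripper_force: 25.6
```

Request:
{"fn": "step_arm", "kwargs": {"deltas": [[[0, -1, 0], [0, 0, 0]], [[0, -2, 0], [0, 0, 0]], [[0, -2, 0], [0, 0, 0]]]}}

```text
time_s: 14.03
eef_pos: [0.5239, 0.057, 0.1279]
eef_rot: [0.005, 0.707, 0.707, 0.004]
force: [15.9, -5.6, -6.6]
finger_gap: 0.247
gripper_force: 25.5
```

Request:
{"fn": "step_arm", "kwargs": {"deltas": [[[0, -1, 0], [0, 0, 0]], [[0, -2, 0], [0, 0, 0]], [[0, -2, 0], [0, 0, 0]]]}}

```text
time_s: 14.28
eef_pos: [0.5238, 0.057, 0.128]
eef_rot: [0.006, 0.707, 0.707, 0.005]
force: [23.0, -5.5, -12.6]
finger_gap: 0.248
gripper_force: 25.6
```

The arm is on its stop: position is fixed while the force rises. I'll relax, release and retreat.

Request:
{"fn": "step_arm", "kwargs": {"deltas": [[[0, 2.5, 0], [0, 0, 0]], [[0, 5, 0], [0, 0, 0]], [[0, 5, 0], [0, 0, 0]]]}}

```text
time_s: 14.53
eef_pos: [0.5239, 0.057, 0.1279]
eef_rot: [0.003, 0.707, 0.707, 0.002]
force: [5.4, -6.1, 3.7]
finger_gap: 0.246
gripper_force: 26.2
```

Request:
{"fn": "step_arm", "kwargs": {"deltas": [[[0, 0, 0], [0, 0, 0]], [[0, 0, 0], [0, 0, 0]], [[0, 0, 0], [0, 0, 0]], [[0, 0, 0], [0, 0, 0]]], "hand": 0.2}}

```text
time_s: 14.87
eef_pos: [0.5204, 0.0593, 0.1263]
eef_rot: [-0.0, 0.706, 0.708, -0.0]
force: [-0.2, 0.8, -0.4]
finger_gap: 0.598
gripper_force: 0.0
```

Request:
{"fn": "step_arm", "kwargs": {"deltas": [[[0, 0, -10], [0, 0, 0]], [[0, 0, -30], [0, 0, 0]], [[0, 0, -60], [0, 0, 0]], [[0, 0, -90], [0, 0, 0]], [[0, 0, -110], [0, 0, 0]]]}}

```text
time_s: 15.28
eef_pos: [0.5212, 0.0591, 0.2397]
eef_rot: [0.001, 0.706, 0.708, 0.001]
force: [1.8, 0.0, -0.7]
finger_gap: 0.602
gripper_force: 0.0
```

Request:
{"fn": "step_arm", "kwargs": {"deltas": [[[35, 0, 0], [0, 0, 0]], [[70, 0, 0], [0, 0, 0]], [[105, 0, 0], [0, 0, 0]], [[140, 0, 0], [0, 0, 0]], [[170, 0, 0], [0, 0, 0]]]}}

```text
time_s: 15.7
eef_pos: [0.5195, 0.2316, 0.2372]
eef_rot: [-0.0, 0.705, 0.709, 0.001]
force: [-0.2, 0.8, 0.4]
finger_gap: 0.598
gripper_force: 0.0
```

Request:
{"fn": "step_arm", "kwargs": {"deltas": [[[30, 0, 0], [0, 0, 0]], [[60, 0, 0], [0, 0, 0]], [[80, 0, 0], [0, 0, 0]], [[80, 0, 0], [0, 0, 0]], [[80, 0, 0], [0, 0, 0]]]}}

```text
time_s: 16.12
eef_pos: [0.5191, 0.3102, 0.2365]
eef_rot: [-0.0, 0.705, 0.709, -0.0]
force: [1.0, -1.6, 0.1]
finger_gap: 0.6
gripper_force: 0.0
```

```bash
python3 -c "
from h import *
plan(.5240,.058,.044,76.8)
f=lambda i,k:cv2.resize(i,None,fx=k,fy=k,interpolation=3)
a=f(arm.grab_frame('top')[160:280,185:320],3);b=f(arm.grab_frame('side')[180:270,215:310],4)
cv2.imwrite('pics/g6.png',np.hstack([a[:360],b[:360]]))"
```

```text
t16.12 pos [0.5191 0.3102 0.2365] yaw 0.4 j [-0.52  0.47 -0.1   1.55  0.05  1.13 -0.62] F [ 1.  -1.6  0.1] gap 0.60
   shift [-252.3    3.4  192.5] turn [ -0.   -0.  -76.4]
```

View pics/g6.png

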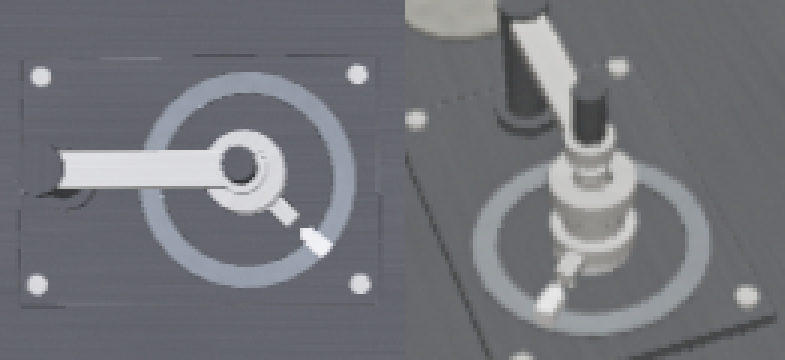

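The arm is closed over the bobbin. The lug end is at (290,217) in the top crop and the pointer tip at (302,230). A quick numeric check comes before I hand in.

```bash
python3 -c "
from h import *
T=lambda u,v:((u+.5)/3-.5+185,(v+.5)/3-.5+160)
C=np.array([.5243,.0573])
for n,uv,z in [('lug',(291,217),.0325),('tip',(301,229),.03),('out',(325,250),.03),('knob',(239,163),.152),('hinge',(40,170),.118)]:
    w=world('top',T(*uv),z)[:2]-C;print(n,w.round(4),np.hypot(*w).round(4),np.degrees(np.arctan2(w[1],w[0])).round(1))"
```

```text
lug [-0.0277 -0.0315] 0.0419 -131.3
tip [-0.036  -0.0385] 0.0527 -133.1
out [-0.0507 -0.0553] 0.075 -132.5
knob [ 0.0004 -0.0003] 0.0005 -37.6
hinge [-0.0015  0.1286] 0.1286 90.7
```

```bash
python3 -c "
from rig import arm
print(arm.sign_off())"
```

```text
the job is handed in; nothing more can be done
None
```

I handed the job in at about 16 s of the 72 s: the bobbin is seated with its lug within about 2° of the pointer by the final pictures, the clamp arm is back on its stop, and the robot is clear; no verdict was returned.

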